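Reject the worn centrifuge lid hinge

TASK

Feel each of the three lid-hinge units for play, going from left to right as the robot sees them: rock its lever away from the robot to its stop, then back towards the robot to its other stop. A sound lever barely moves; lift out any unit whose lever flops well over and stand it gently in the middle of the reject tray, its lever left leaning against a stop so that the wear shows. Leave the sound units seated in their holders, and do not shove or tip over the other things on the bench.

Things in the scene. Friction and masses are not known exactly. Their poses are not given: they have to be found in the camera images.
- unit_left: Left hinge unit (largest y), loose, 0.84 kg, standing in its holder, axes alike. Aluminium base 110 (x) x 54 (y) x 21 mm; two cheeks 30 x 9 mm at y = +-16.5, up to 62 mm above the underside; hinge pin along y at height 50; lever between the cheeks with a black grip 22 (x) x 18 (y) mm, 74 to 114 mm high. Origin: centre of underside. Levers rock along x.
- lever_left (a joint): Lean of the left lever, rad: 0 upright, + to the unit's +x (away from the robot). Starts within 0.02 of 0. A sound hinge stops at +-0.06 to 0.08 (3 mm at the grip), a worn one at +-0.28 (13 mm); they look alike. It moves at under 0.5 N and stays where left up to 0.1; beyond, it flops to its stop by itself. Over 5 N at the grip against a stop begins to tip the unit.
- grip_left (a point): Centre of the left lever's black grip, 44 mm from the hinge pin along the lever; z up along the lever, y along the pin. A unit can be lifted by it, pinched along y (across the rocking): the base hangs level and the lean stays.
- base_left (a point): Centre of the underside of the left unit's base plate, axes as the unit's.
- holder_left: Fixed white holder of the left unit, 128 x 72 mm: floor 6 mm thick, rim 16 mm high, pocket 116 x 60 mm open upward. Origin: centre of its underside on the bench; x along its length, roughly away from the robot.
- unit_middle: Middle hinge unit (middle), loose, 0.84 kg, standing in its holder, axes alike. Build, sizes and axes of unit_left.
- lever_middle (a joint): Lean of the middle lever, rad: 0 upright, + to the unit's +x (away from the robot). Starts within 0.02 of 0. Behaves as lever_left.
- grip_middle (a point): Centre of the middle lever's black grip, 44 mm from the hinge pin along the lever; z up along the lever, y along the pin. 
- base_middle (a point): Centre of the underside of the middle unit's base plate, axes as the unit's.
- holder_middle: Fixed white holder of the middle unit, 128 x 72 mm: floor 6 mm thick, rim 16 mm high, pocket 116 x 60 mm open upward. Origin: centre of its underside on the bench; x along its length, roughly away from the robot.
- unit_right: Right hinge unit (smallest y), loose, 0.84 kg, standing in its holder, axes alike. Build, sizes and axes of unit_left.
- lever_right (a joint): Lean of the right lever, rad: 0 upright, + to the unit's +x (away from the robot). Starts within 0.02 of 0. Behaves as lever_left.
- grip_right (a point): Centre of the right lever's black grip, 44 mm from the hinge pin along the lever; z up along the lever, y along the pin. 
- base_right (a point): Centre of the underside of the right unit's base plate, axes as the unit's.
- holder_right: Fixed white holder of the right unit, 128 x 72 mm: floor 6 mm thick, rim 16 mm high, pocket 116 x 60 mm open upward. Origin: centre of its underside on the bench; x along its length, roughly away from the robot.
- tray: Reject tray: fixed open steel tray, 170 (x) x 120 (y) x 30 mm high, walls and floor 5 mm. Origin: centre of its underside. It stands at the robot's left or right.
- tip_box: Bystander: closed grey pipette-tip box 122 x 82 x 59 mm with clear lid, on the side opposite to the tray. Origin under its centre.
- vial_a: Bystander: small glass vial with white cap, 24 mm across, 46 mm high, between the left and middle holders. Origin under its centre.
- vial_b: Bystander: the same vial between the middle and right holders.
- wash_bottle: Bystander: white bottle 56 mm across, 170 mm high, standing between the robot and the holders. Origin under its centre.
- beaker: Bystander: glass beaker 70 mm across, 90 mm high, beyond the holders. Origin under its centre.
- screwdriver: Bystander: screwdriver 160 mm long lying on the bench. Origin: its middle, on the bench.
Mind the look-alikes: they are no part of the job. What is shaped like the unit_right but brown is not meant. Leave any purple look-alike of the holder_left alone.

How it is judged (in metres and radians):
On the way, in this order (a step that is already met when the one before it is completed fails the run):
1. the left unit's lever is rocked away from the robot to its stop (beyond 0.035 rad) (value of joint lever_left above 0.035 rad), for 0.05 s.
2. the left unit's lever is rocked back towards the robot to its other stop (beyond 0.035 rad) (value of joint lever_left below -0.035 rad), for 0.05 s.
3. the middle unit's lever is rocked away from the robot to its stop (beyond 0.035 rad) (value of joint lever_middle above 0.035 rad), for 0.05 s.
4. the middle unit's lever is rocked back towards the robot to its other stop (beyond 0.035 rad) (value of joint lever_middle below -0.035 rad), for 0.05 s.
5. the right unit's lever is rocked away from the robot to its stop (beyond 0.035 rad) (value of joint lever_right above 0.035 rad), for 0.05 s.
6. the right unit's lever is rocked back towards the robot to its other stop (beyond 0.035 rad) (value of joint lever_right below -0.035 rad), for 0.05 s.
At the end, for the whole second after the job is handed in: The worn unit stands on its base in the reject tray (within 40 mm of its centre along each tray axis), at rest, lever leaning over 0.18 rad; the two sound units sit in their own holders (within 9 mm of centre). Each base under 10 mm above its support's underside, tilted under 0.08 rad ((((x of base_left in the frame of tray between -0.04 and 0.04 m and y of base_left in the frame of tray between -0.04 and 0.04 m and z of base_left in the frame of tray below 0.01 m and angle between base_left's own z axis and vertical below 0.08 rad and (value of joint lever_left above 0.18 rad or value of joint lever_left below -0.18 rad) and linear speed of unit_left below 0.01 m/s) and (x of base_middle in the frame of holder_middle between -0.009 and 0.009 m and y of base_middle in the frame of holder_middle between -0.009 and 0.009 m and z of base_middle in the frame of holder_middle below 0.01 m and angle between base_middle's own z axis and vertical below 0.08 rad) and (x of base_right in the frame of holder_right between -0.009 and 0.009 m and y of base_right in the frame of holder_right between -0.009 and 0.009 m and z of base_right in the frame of holder_right below 0.01 m and angle between base_right's own z axis and vertical below 0.08 rad)) or ((x of base_middle in the frame of tray between -0.04 and 0.04 m and y of base_middle in the frame of tray between -0.04 and 0.04 m and z of base_middle in the frame of tray below 0.01 m and angle between base_middle's own z axis and vertical below 0.08 rad and (value of joint lever_middle above 0.18 rad or value of joint lever_middle below -0.18 rad) and linear speed of unit_middle below 0.01 m/s) and (x of base_left in the frame of holder_left between -0.009 and 0.009 m and y of base_left in the frame of holder_left between -0.009 and 0.009 m and z of base_left in the frame of holder_left below 0.01 m and angle between base_left's own z axis and vertical below 0.08 rad) and (x of base_right in the frame of holder_right between -0.009 and 0.009 m and y of base_right in the frame of holder_right between -0.009 and 0.009 m and z of base_right in the frame of holder_right below 0.01 m and angle between base_right's own z axis and vertical below 0.08 rad)) or ((x of base_right in the frame of tray between -0.04 and 0.04 m and y of base_right in the frame of tray between -0.04 and 0.04 m and z of base_right in the frame of tray below 0.01 m and angle between base_right's own z axis and vertical below 0.08 rad and (value of joint lever_right above 0.18 rad or value of joint lever_right below -0.18 rad) and linear speed of unit_right below 0.01 m/s) and (x of base_left in the frame of holder_left between -0.009 and 0.009 m and y of base_left in the frame of holder_left between -0.009 and 0.009 m and z of base_left in the frame of holder_left below 0.01 m and angle between base_left's own z axis and vertical below 0.08 rad) and (x of base_middle in the frame of holder_middle between -0.009 and 0.009 m and y of base_middle in the frame of holder_middle between -0.009 and 0.009 m and z of base_middle in the frame of holder_middle below 0.01 m and angle between base_middle's own z axis and vertical below 0.08 rad)))); the robot touches nothing.
It fails at once if a bystander is shoved (over 30 mm) (distance of any of vial_a, vial_b, wash_bottle, beaker, tip_box, screwdriver from where it was at the start of the episode above 0.03 m).
It fails at once if a standing bystander is tipped over (angle between any of vial_a, vial_b, wash_bottle, beaker, tip_box's own z axis and vertical above 0.5 rad).
It fails at once if a unit is dropped or slammed into the tray (contact over 80 N) (contact force between any of unit_left, unit_middle, unit_right and tray above 80 N).
It also fails if it takes over 67 s, if anything falls off the work surface, if the arm or the gripper's body presses on something with over 40 N, if the wrist force passes 120 N, or if a joint passes its speed limit or range.

ROBOT

A 6-joint arm with a two-finger parallel gripper is mounted at the origin on the work surface. World frame = base frame: x ahead of the robot, y to its left, z up, the work surface at z = 0. Lengths are in mm, angles in rad, forces in N, time in s.
With the tool pointing down it reaches from about 275 to 850 mm from the base axis. Payload 19 kg.
Tool frame: the origin (TCP) lies midway between the tips of the shut fingers; the grasp point (between the pads) lies 19 mm behind it; x points along the fingers, y is the direction in which the jaws open and shut, and the axes are right-handed (so a half turn about x gives the same grasp; the last joint's range is limited). The gripper opens to 85 mm and grips with 20 to 120 N. Pads are 22 mm wide; open, the fingers measure 114 mm over their backs; the gripper's body (76 mm by 85 mm) begins 54 mm behind the grasp point. The pads swing forward as they close: fully open they stand 13 mm farther back than shut.
Start: joints at [0.978, 0.15, 1.437, -0, 1.554, -0.134], TCP at [254.65, 515.503, 231.267] pointing down, gripper open.
Joint ranges: [-2.8, 2.8], [-0.68, 2.1], [0.12, 2.68], [-1.39, 4.53], [0.16, 2.79], [-2.81, 2.81]. Speed limits (rad/s): [1.89, 1.89, 2.22, 3.01, 3.01, 3.01].

INTERFACE

Orientations are given as a unit quaternion [w, x, y, z].
In Python, from workcell import r gives the robot as it stands. The module is installed in compiled form; this text tells all that it offers.
- The arm moves only by the tool play_rows, never from a script. Its argument "moves" is a list of rows, each an object with "slide": the shift along the world's x, y, z in cm, a list of three; "twist": the turn about the world's z in degrees; "gripper": the closure, from -1 (fully open) to 1 (shut), so that 0 is half open. A call has 1 to 5 rows; each row is the pose to reach, as a shift and turn from the pose commanded when the call began; what a row does not reach only later rows make up. A row lasts 1/10 s, in which the tool goes at most 50 mm and 8.59 degrees, less where a joint would pass 70% of its speed; a pose out of reach is approached as far as the arm can. A call with a gripper value outside its range is refused whole. The fingers move at their own pace and stop on an object; the grip force is fixed at half the most. Time passes only in rows, so rows that repeat a pose let the fingers close. It gives the time, the measured TCP pose, the force and the opening at its end, in the units of the state.
- r.state(): the state, without advancing time (a new reading comes with each control period).
- r.camera(name): name is "scene" or "top"; returns a dict with "frame" (384x512x3 uint8, red, green, blue), "fx", "fy", "cx", "cy" (pixels), "cam_to_world" (4x4, takes a point from camera to world coordinates). Camera axes: x right, y up, looking along -z (the intrinsics and any distortion apply to the point x, -y, -z); pixel columns grow to the right and rows downward; lengths in mm; the calibration is good to about 2 mm. A picture is of the moment at which its call begins. There is no depth.
- r.sign_off(): hands the job in, once; it reports no verdict.
Trained networks look in a picture, given as the dict that the camera call returned (one of the last four; its "shot" number tells which), for a name from the list of things; names that differ only in an ending like _2 or _b are one class to them, and where a whole thing is asked for, a point or a joint stands for the part that bears it (a point fixed in the world has none). Each returns a list of dicts, best first, with "conf" (0 to 1); they miss things now and then, are a little off and sometimes report something else, mostly with a low value. They report only what shows in the picture. A call takes as long as a camera call. They do not tell look-alikes from the thing itself.
- r.look_for(thing, picture): "pixel" ([column, row] in pixels, amid what is visible of it).
- r.landmark_of(thing, picture): "pixel" ([column, row] in pixels: a listed point, or the origin of a listed thing).
The state is a dict: "time_s": time; "joints": joint angles; "dq": joint speeds; "joint_torque": joint torques, N m; "ee_pos": TCP position; "orientation": TCP orientation; "contact_force": force on the tool from outside, world axes, zero at the start; "moment": the same for the moment, N m; "grip_width": opening from 0.0 (shut) to 1.0 (fully open).
Only numpy, scipy, OpenCV 4.12 (cv2) and the standard library are available. Lean on these libraries where they do the work, as an engineer would, in place of code of your own. Each camera call takes 0.05 s, during which the arm holds its last target.

## Working session

There is one attempt and no reset: what is moved stays moved. The work goes in short steps, Python scripts to look and compute and a tool call to move; the robot and the scene stay as the last step left them, time stands still between calls to the robot, and variables do not carry over. Pictures are saved under pics/ and viewed, and the job is handed in when it is done.

Besides the shell and the picture viewer there is one more tool, called after ">>>" as name([rows], argument=value, ...), one row to a line, values as JSON. play_rows: Moves the arm, as the interface text tells. Its arguments: {"type":"object","properties":{"moves":{"type":"array"}},"required":["moves"]}

```bash
mkdir -p pics; cat > h.py <<'E'
from workcell import r
import numpy as np, cv2
def snap(name,fn):
    p=r.camera(name); cv2.imwrite('pics/'+fn,p['frame'][:,:,::-1]); return p
def ray(p,px):
    M=np.array(p['cam_to_world']); d=np.array([(px[0]-p['cx'])/p['fx'],-(px[1]-p['cy'])/p['fy'],-1.])
    return M[:3,3],M[:3,:3]@d
def at(p,px,z):
    o,d=ray(p,px); return o+d*(z-o[2])/d[2]
def proj(p,X):
    M=np.array(p['cam_to_world']); c=M[:3,:3].T@(np.array(X)-M[:3,3])
    return [p['fx']*c[0]/-c[2]+p['cx'], p['cy']+p['fy']*c[1]/c[2]*1.0] if 0 else [p['cx']+p['fx']*c[0]/-c[2], p['cy']-p['fy']*c[1]/-c[2]]
E
python3 - <<'E'
from h import *
for n in ('top','scene'):
    p=snap(n,n+'0.png'); print(n,{k:v for k,v in p.items() if k not in('frame',)})
    for t,z in [('grip_left',94+6),('grip_middle',100),('grip_right',100),('base_left',6),('holder_left',0),('holder_middle',0),('holder_right',0),('tray',0),('tip_box',0),('vial_a',0),('wash_bottle',0),('beaker',0),('screwdriver',0)]:
        for d in r.landmark_of(t,p)[:4]: print(t,np.round(d['pixel']),round(d['conf'],2),np.round(at(p,d['pixel'],z)))
s=r.state();print(s)
E
```

```text
top {'fx': 476.4584893267811, 'fy': 476.4584893267811, 'cx': 256.1902481518359, 'cy': 188.49441330154042, 'cam_to_world': array([[ 1.82887292e-02,  9.88512942e-01, -1.50025618e-01,
         3.27438624e+02],
       [-9.99711646e-01,  2.04148180e-02,  1.26435489e-02,
         8.70877256e+01],
       [ 1.55610574e-02,  1.49751123e-01,  9.88601262e-01,
         1.65618662e+03],
       [ 0.00000000e+00,  0.00000000e+00,  0.00000000e+00,
         1.00000000e+00]]), 'shot': 1}
grip_left [275. 186.] 0.67 [574.   5. 100.]
grip_left [218. 178.] 0.46 [597. 195. 100.]
grip_middle [273. 180.] 0.4 [594.  11. 100.]
grip_middle [379. 218.] 0.32 [ 475. -339.  100.]
grip_right [335. 182.] 0.55 [ 591. -194.  100.]
grip_right [336. 235.] 0.4 [ 415. -195.  100.]
base_left [219. 178.] 0.78 [613. 198.   6.]
holder_left [118. 224.] 0.89 [444. 541.   0.]
holder_left [378. 217.] 0.59 [ 488. -363.    0.]
holder_left [220. 184.] 0.56 [593. 194.   0.]
holder_middle [272. 190.] 0.78 [575.  12.   0.]
holder_right [333. 189.] 0.71 [ 583. -205.    0.]
tray [175. 216.] 0.88 [477. 346.   0.]
tip_box [380. 218.] 0.86 [
[... 1948 characters left out ...]
. 193.] 0.68 [384. 205.   0.]
{'time_s': 1.4, 'joints': array([ 9.77993679e-01,  1.50512547e-01,  1.43740296e+00, -7.20673385e-06,
        1.55378884e+00, -1.33999004e-01]), 'dq': array([-0.00049593, -0.00027898,  0.00093229, -0.00160601,  0.00023737,
        0.00087471]), 'joint_torque': array([-1.85183417e-03, -7.12798262e+01, -5.71042836e+01, -2.87029816e-04,
        1.55303809e-03,  4.56554559e-06]), 'ee_pos': array([254.6575268 , 515.50280463, 231.25794216]), 'orientation': array([ 0.68857077,  0.16075473,  0.68859408, -0.16083036]), 'contact_force': array([ 0.33423931, -0.69630628, -0.62005332]), 'moment': array([-0.01214579, -0.014811  , -0.05812325]), 'grip_width': 0.998914652243665}
```

```bash
python3 - <<'E'
import cv2
for n,(x0,x1,y0,y1) in {'top':(60,420,100,290),'scene':(130,470,80,320)}.items():
    a=cv2.imread(f'pics/{n}0.png')[y0:y1,x0:x1]; s=800/(x1-x0)
    s=min(s,600/(y1-y0)); cv2.imwrite(f'pics/{n}0c.png',cv2.resize(a,None,fx=s,fy=s,interpolation=cv2.INTER_CUBIC))
E
```

```text
(no output)
```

View pics/top0c.png

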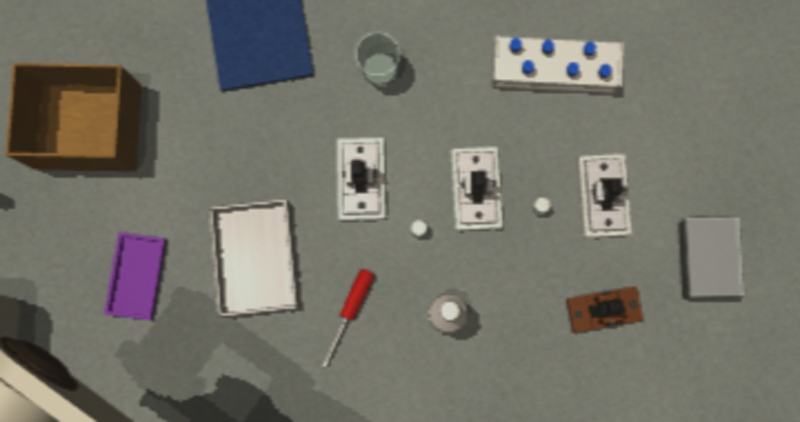

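View pics/scene0c.png

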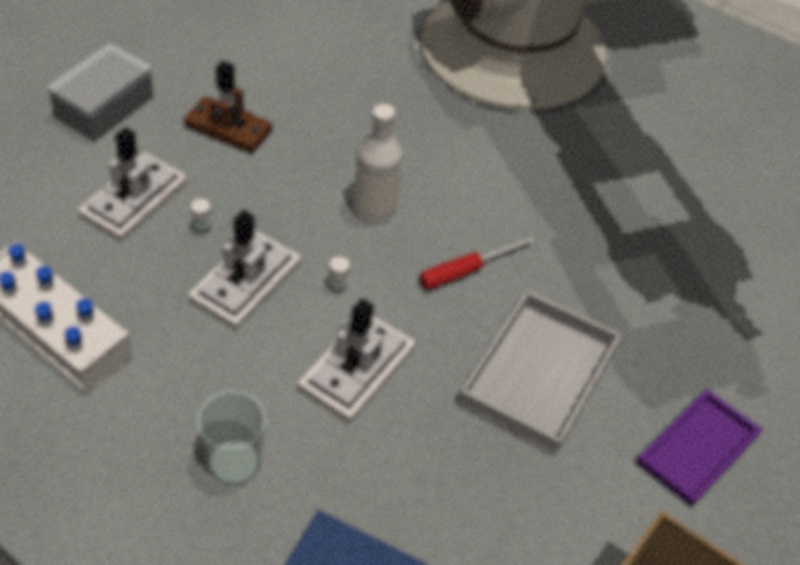

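```bash
cat > fit.py <<'E'
from h import *
def rectfit(p,mask_fn,c,rad,z):
    im=p['frame']; 
    S=8
    x0,y0=int(c[0]-rad),int(c[1]-rad)
    cr=cv2.resize(im[y0:y0+2*rad,x0:x0+2*rad],None,fx=S,fy=S,interpolation=cv2.INTER_CUBIC)
    m=mask_fn(cr).astype(np.uint8)
    m=cv2.morphologyEx(m,cv2.MORPH_OPEN,np.ones((5,5)))
    cs,_=cv2.findContours(m,cv2.RETR_EXTERNAL,cv2.CHAIN_APPROX_NONE)
    cc=max(cs,key=cv2.contourArea)[:,0,:].astype(float)
    px=(cc+0.5)/S-0.5+[x0,y0]
    w=np.array([at(p,q,z)[:2] for q in px],np.float32)
    (cx,cy),(a,b),ang=cv2.minAreaRect(w); 
    if a<b: ang-=90
    ang=(ang+90)%180-90
    return np.round([cx,cy],1),np.round(sorted([a,b]),1),round(ang,1)
E
python3 - <<'E'
from fit import *
class P(dict):pass
im=cv2.imread('pics/top0.png')[:,:,::-1]
p=r.camera('top'); 
g=lambda c: (cv2.cvtColor(c,cv2.COLOR_RGB2GRAY))
for n,c,rad,z in [('L',(221,180),22,16),('M',(275,184),22,16),('R',(332,188),22,16),('tray',(175,216),36,30)]:
    for t in (140,150,160): print(n,t,rectfit(p,lambda c:g(c)>t,c,rad,z))
s=r.camera('scene')
def blob(p,c,rad,t=45):
    S=8;x0,y0=int(c[0]-rad),int(c[1]-rad)
    cr=cv2.resize(p['frame'][y0:y0+2*rad,x0:x0+2*rad],None,fx=S,fy=S,interpolation=cv2.INTER_CUBIC)
    cv2.imwrite('pics/b%d_%d.png'%(c[0],p['shot']),cr[:,:,::-1])
for c in [(221,178),(275,182),(334,185)]: blob(p,c,18)
for c in [(283,218),(233,185),(183,150)]: blob(s,c,18)
import glob
fs=['pics/b%d_%d.png'%(c,sh) for sh,cs in ((p['shot'],(221,275,334)),(s['shot'],(283,233,183))) for c in cs]
I=[cv2.resize(cv2.imread(f),(260,260)) for f in fs]
cv2.imwrite('pics/crops1.png',np.vstack([np.hstack(I[:3]),np.hstack(I[3:])]))
E
```

```text
L 140 (array([605.1, 186.9]), array([ 76. , 131.1]), 2.1)
L 150 (array([605. , 186.8]), array([ 74.4, 129.9]), 2.1)
L 160 (array([604.9, 186.6]), array([ 73.1, 128.9]), 2.1)
M 140 (array([593.8,   4.5]), array([ 76.2, 130.8]), 4.3)
M 150 (array([593.5,   4.5]), array([ 74.5, 129.7]), 4.1)
M 160 (array([593.3,   4.2]), array([ 73.1, 128.5]), 4.0)
R 140 (array([ 586.7, -198.2]), array([ 76. , 130.9]), 4.2)
R 150 (array([ 586.5, -198.1]), array([ 74.3, 129.6]), 4.2)
R 160 (array([ 586.2, -198. ]), array([ 72.8, 128.3]), 4.3)
tray 140 (array([476.6, 345.6]), array([114.2, 170.1]), 7.3)
tray 150 (array([476.9, 342.5]), array([107.1, 169.1]), 7.3)
tray 160 (array([472. , 341.6]), array([105.1, 158.4]), 7.6)
```

View pics/crops1.png

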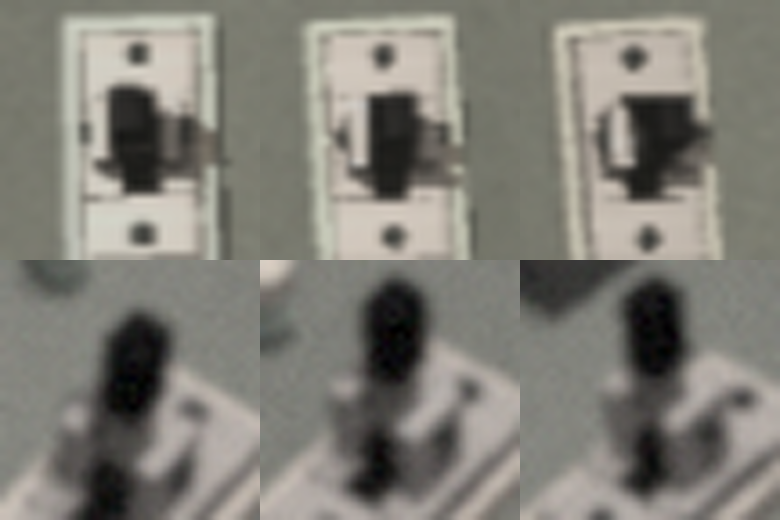

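```bash
python3 - <<'E'
from fit import *
from scipy.spatial.transform import Rotation as R
s=r.state(); q=s['orientation']; m=R.from_quat([q[1],q[2],q[3],q[0]]).as_matrix(); print(np.round(m,3), s['time_s'])
p=r.camera('top');sc=r.camera('scene')
for n,c in [('L',(605,186.8)),('M',(593.5,4.4)),('R',(586.4,-198)),('tray',(476.8,346))]:
    for z in (16,100,120): print(n,z,np.round(proj(p,[*c,z]),1),np.round(proj(sc,[*c,z]),1))
# tray outer edges fit in scene/top overlay
o=p['frame'][:,:,::-1].copy();o2=sc['frame'][:,:,::-1].copy()
def draw(o,p,c,a,b,yaw,z):
    t=np.radians(yaw);Rm=np.array([[np.cos(t),-np.sin(t)],[np.sin(t),np.cos(t)]])
    pts=[proj(p,[*(np.array(c)+Rm@[sx*a/2,sy*b/2]),z]) for sx,sy in ((1,1),(1,-1),(-1,-1),(-1,1))]
    return np.array(pts)
def ov(img,p,x0,x1,y0,y1,S,fn):
    cr=cv2.resize(img[y0:y1,x0:x1],None,fx=S,fy=S,interpolation=cv2.INTER_CUBIC)
    for c,a,b,y,z in [((605,186.8),128,72,2.1,16),((593.5,4.4),128,72,4.1,16),((586.4,-198),128,72,4.2,16),((476.8,346),170,120,7.3,30)]:
        pts=(draw(img,p,c,a,b,y,z)-[x0,y0]+.5)*S
        cv2.polylines(cr,[pts.astype(np.int32)],True,(0,0,255),1)
        if z==16:
            for zz in (80,120):
              q=(draw(img,p,c,22,18,y,zz)-[x0,y0]+.5)*S
              cv2.polylines(cr,[q.astype(np.int32)],True,(0,255,0),1)
    cv2.imwrite(fn,cr)
ov(o,p,150,350,150,260,4,'pics/ovt.png'); ov(o2,sc,160,400,110,280,3,'pics/ovs.png')
E
```

```text
[[-0.     0.443  0.897]
 [-0.     0.897 -0.443]
 [-1.    -0.    -0.   ]] 1.5
L 16 [221.7 179.7] [281.5 234. ]
L 100 [220.3 175.4] [283.3 215. ]
L 120 [220.  174.3] [283.7 210.1]
M 16 [274. 184.] [233.6 196.8]
M 100 [275.3 180. ] [232.8 177.1]
M 120 [275.6 178.9] [232.6 172.1]
R 16 [331.8 187.2] [185.6 161.6]
R 100 [336.2 183.3] [182.5 141.4]
R 120 [337.3 182.4] [181.7 136.4]
tray 16 [174.4 215.4] [358.4 236.2]
tray 100 [170.4 213. ] [364.4 217.3]
tray 120 [169.4 212.4] [365.9 212.4]
```

View pics/ovt.png

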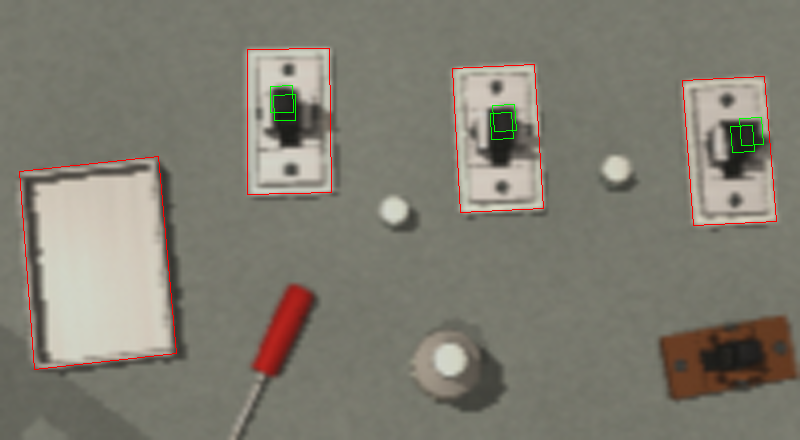

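View pics/ovs.png

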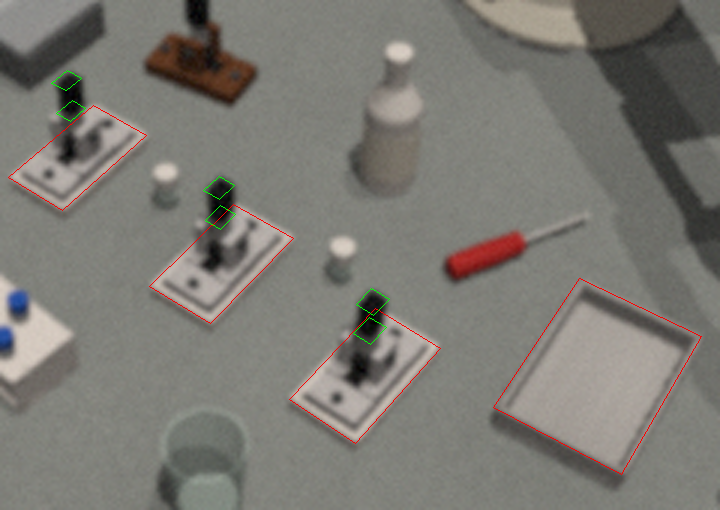

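>>> play_rows([
  {"slide":[35.0,-32.9,-6.0],"twist":-61.6,"gripper":0},
  {"slide":[35.0,-32.9,-6.0],"twist":-61.6,"gripper":0},
  {"slide":[35.0,-32.9,-6.0],"twist":-61.6,"gripper":0},
  {"slide":[35.0,-32.9,-6.0],"twist":-61.6,"gripper":0},
  {"slide":[35.0,-32.9,-6.0],"twist":-61.6,"gripper":0},
])

```text
time_s: 2.1
ee_pos: [436.6, 344.0, 200.2]
orientation: [0.581, 0.404, 0.581, -0.403]
contact_force: [1.7, -0.1, -0.3]
grip_width: 0.5
```

>>> play_rows([
  {"slide":[16.8,-15.7,-5.0],"twist":-18.3,"gripper":0},
  {"slide":[16.8,-15.7,-5.0],"twist":-18.3,"gripper":0},
  {"slide":[16.8,-15.7,-5.0],"twist":-18.3,"gripper":0},
  {"slide":[16.8,-15.7,-5.0],"twist":-18.3,"gripper":0},
  {"slide":[16.8,-15.7,-5.0],"twist":-18.3,"gripper":0},
])

```text
time_s: 2.6
ee_pos: [605.0, 186.1, 149.3]
orientation: [0.51, 0.489, 0.51, -0.49]
contact_force: [0.3, 1.2, 0.5]
grip_width: 0.504
```

```bash
cat > st.py <<'E'
from fit import *
from scipy.spatial.transform import Rotation as R
def st():
    s=r.state(); q=s['orientation']; m=R.from_quat([q[1],q[2],q[3],q[0]]).as_matrix()
    print(s['time_s'],np.round(s['ee_pos'],1),'yaw',round(np.degrees(np.arctan2(m[1,1],m[0,1])),2),'F',np.round(s['contact_force'],2),'gw',round(s['grip_width'],3),'j',np.round(s['joints'],2))
def crop(n,fn,x0,x1,y0,y1):
    p=r.camera(n);a=p['frame'][y0:y1,x0:x1,::-1];S=min(600/(x1-x0),600/(y1-y0))
    cv2.imwrite('pics/'+fn,cv2.resize(a,None,fx=S,fy=S,interpolation=cv2.INTER_CUBIC)); return p
E
python3 -c "
from st import *
st();crop('scene','s1.png',230,340,150,260);st()"
```

```text
2.6 [605.  186.1 149.3] yaw 2.36 F [0.3  1.2  0.45] gw 0.504 j [ 0.18  0.31  1.41 -0.    1.42  0.14]
2.65 [607.3 183.1 147.9] yaw 2.25 F [ 0.11 -5.5  -2.35] gw 0.501 j [ 0.17  0.31  1.41 -0.    1.42  0.13]
```

View pics/s1.png

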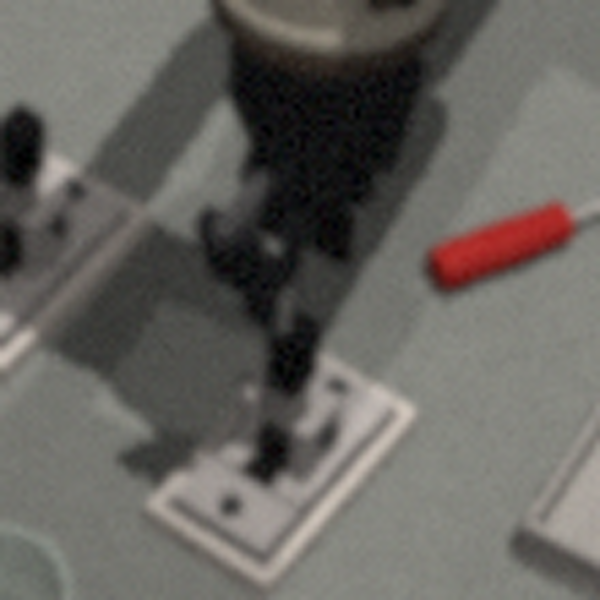

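>>> play_rows([
  {"slide":[0,0,0],"twist":0,"gripper":0},
  {"slide":[0,0,-2.0],"twist":0,"gripper":0},
  {"slide":[0,0,-4.0],"twist":0,"gripper":0},
  {"slide":[0,0,-5.8],"twist":0,"gripper":0},
  {"slide":[0,0,-5.8],"twist":0,"gripper":0},
])

```text
time_s: 3.15
ee_pos: [601.8, 189.2, 90.4]
orientation: [0.51, 0.488, 0.512, -0.49]
contact_force: [-0.3, -0.0, -0.0]
grip_width: 0.502
```

```bash
python3 -c "
from st import *
st();crop('scene','s2.png',230,340,150,260);crop('top','t2.png',170,270,130,230);st()
import cv2
a=cv2.imread('pics/s2.png');b=cv2.imread('pics/t2.png');cv2.imwrite('pics/st2.png',np.hstack([cv2.resize(x,(400,400)) for x in(a,b)]))
"
```

```text
3.15 [601.8 189.2  90.4] yaw 2.49 F [-0.25 -0.   -0.02] gw 0.502 j [0.18 0.35 1.48 0.   1.31 0.14]
3.25 [603.2 189.3  93.1] yaw 2.49 F [0.23 0.36 0.38] gw 0.501 j [0.18 0.35 1.48 0.   1.32 0.14]
```

View pics/st2.png

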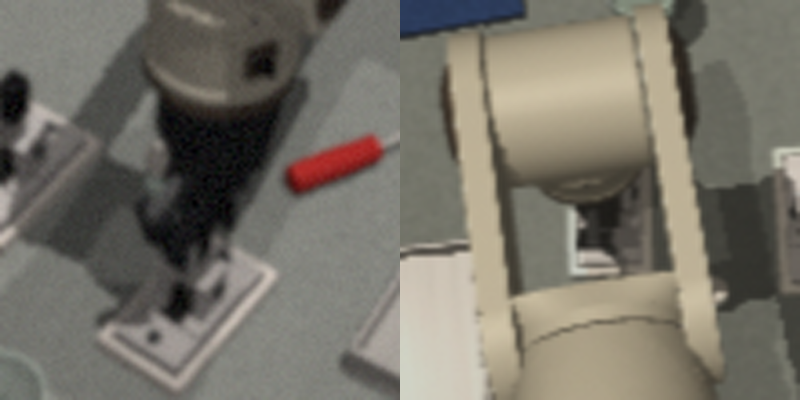

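>>> play_rows([
  {"slide":[0.4,0,0],"twist":0,"gripper":0},
  {"slide":[0.8,0,0],"twist":0,"gripper":0},
  {"slide":[1.0,0,0],"twist":0,"gripper":0},
  {"slide":[1.0,0,0],"twist":0,"gripper":0},
])

```text
time_s: 3.65
ee_pos: [613.8, 188.6, 92.5]
orientation: [0.511, 0.489, 0.51, -0.489]
contact_force: [1.0, 0.8, -0.8]
grip_width: 0.498
```

```bash
python3 -c "
from st import *
st()"
```

```text
3.65 [613.8 188.6  92.5] yaw 2.43 F [ 0.98  0.83 -0.79] gw 0.498 j [0.18 0.37 1.45 0.   1.32 0.14]
```

>>> play_rows([
  {"slide":[0.15,0,0],"twist":0,"gripper":0},
  {"slide":[0.3,0,0],"twist":0,"gripper":0},
  {"slide":[0.3,0,0],"twist":0,"gripper":0},
])

```text
time_s: 3.95
ee_pos: [616.5, 188.6, 92.3]
orientation: [0.51, 0.489, 0.511, -0.489]
contact_force: [0.3, 0.3, 0.2]
grip_width: 0.5
```

```bash
python3 -c "
from st import *
st()"
```

```text
3.95 [616.5 188.6  92.3] yaw 2.44 F [0.26 0.35 0.16] gw 0.5 j [0.18 0.37 1.45 0.   1.32 0.13]
```

>>> play_rows([
  {"slide":[0.2,0,0],"twist":0,"gripper":0},
  {"slide":[0.2,0,0],"twist":0,"gripper":0},
  {"slide":[0.2,0,0],"twist":0,"gripper":0},
])

```text
time_s: 4.25
ee_pos: [618.2, 188.6, 92.2]
orientation: [0.51, 0.489, 0.511, -0.489]
contact_force: [-4.3, 0.0, 2.3]
grip_width: 0.499
```

>>> play_rows([
  {"slide":[0.2,0,0],"twist":0,"gripper":0},
  {"slide":[0.2,0,0],"twist":0,"gripper":0},
  {"slide":[0.2,0,0],"twist":0,"gripper":0},
])

```text
time_s: 4.55
ee_pos: [620.3, 188.6, 92.2]
orientation: [0.51, 0.489, 0.511, -0.489]
contact_force: [-4.3, -1.4, 2.0]
grip_width: 0.501
```

```bash
python3 -c "
from st import *
crop('scene','s3.png',240,320,170,250);st()"
```

```text
4.6 [620.3 188.6  92.3] yaw 2.44 F [-4.47 -0.13  2.79] gw 0.501 j [0.18 0.38 1.44 0.   1.33 0.13]
```

View pics/s3.png

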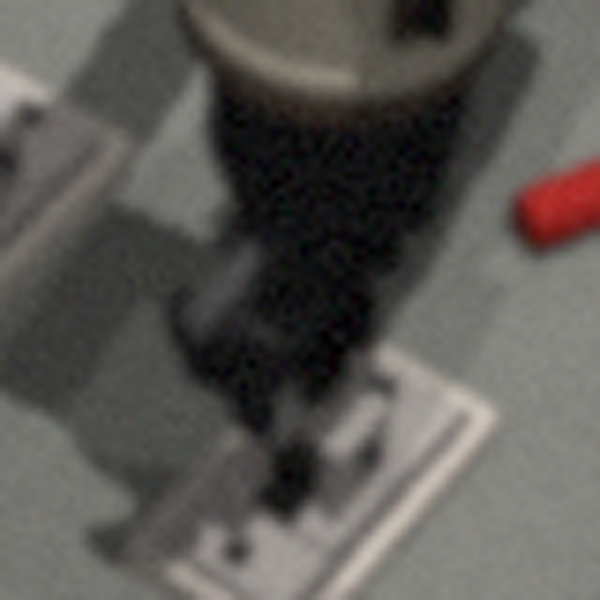

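>>> play_rows([
  {"slide":[-0.7,0,0],"twist":0,"gripper":0},
  {"slide":[-1.4,0,0],"twist":0,"gripper":0},
  {"slide":[-2.1,0,0],"twist":0,"gripper":0},
  {"slide":[-2.4,0,0],"twist":0,"gripper":0},
  {"slide":[-2.4,0,0],"twist":0,"gripper":0},
])

```text
time_s: 5.1
ee_pos: [596.0, 188.7, 92.5]
orientation: [0.511, 0.489, 0.511, -0.489]
contact_force: [1.0, -0.3, 0.2]
grip_width: 0.504
```

>>> play_rows([
  {"slide":[-0.2,0,0],"twist":0,"gripper":0},
  {"slide":[-0.2,0,0],"twist":0,"gripper":0},
  {"slide":[-0.2,0,0],"twist":0,"gripper":0},
])

```text
time_s: 5.4
ee_pos: [594.5, 188.6, 92.3]
orientation: [0.511, 0.489, 0.511, -0.489]
contact_force: [-0.1, -0.1, 0.5]
grip_width: 0.501
```

>>> play_rows([
  {"slide":[-0.2,0,0],"twist":0,"gripper":0},
  {"slide":[-0.2,0,0],"twist":0,"gripper":0},
  {"slide":[-0.2,0,0],"twist":0,"gripper":0},
])

```text
time_s: 5.7
ee_pos: [592.5, 188.6, 92.3]
orientation: [0.511, 0.489, 0.51, -0.489]
contact_force: [2.9, -0.8, -0.8]
grip_width: 0.498
```

>>> play_rows([
  {"slide":[-0.1,0,0],"twist":0,"gripper":0},
  {"slide":[-0.1,0,0],"twist":0,"gripper":0},
])

```text
time_s: 5.9
ee_pos: [591.5, 188.6, 92.3]
orientation: [0.511, 0.489, 0.51, -0.489]
contact_force: [3.9, 0.6, -0.4]
grip_width: 0.498
```

```bash
python3 -c "
from st import *
st()"
```

```text
5.9 [591.5 188.6  92.3] yaw 2.44 F [ 3.88  0.64 -0.39] gw 0.498 j [0.18 0.32 1.51 0.   1.31 0.14]
```

>>> play_rows([
  {"slide":[0.8,0,1.0],"twist":0,"gripper":0},
  {"slide":[0.8,0,5.0],"twist":0,"gripper":0},
  {"slide":[0.8,-4.0,7.0],"twist":0,"gripper":0},
  {"slide":[0.4,-9.0,7.0],"twist":1.5,"gripper":0},
  {"slide":[0.2,-13.0,7.0],"twist":1.5,"gripper":0},
])

```text
time_s: 6.4
ee_pos: [592.9, 56.9, 163.0]
orientation: [0.517, 0.482, 0.517, -0.482]
contact_force: [0.9, 0.2, -0.3]
grip_width: 0.502
```

```bash
python3 -c "
from st import *
p=crop('scene','s4.png',200,320,140,260);st()"
```

```text
6.45 [592.8  52.  162.5] yaw 3.83 F [ 1.73 -6.28  0.55] gw 0.499 j [-0.04  0.22  1.49 -0.    1.43 -0.11]
```

View pics/s4.png

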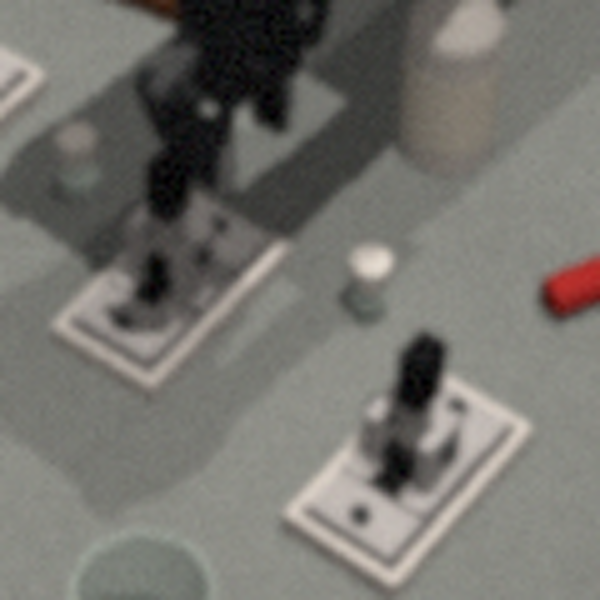

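>>> play_rows([
  {"slide":[0.0,-4.0,0],"twist":0,"gripper":0},
  {"slide":[0.0,-5.3,-1.0],"twist":0,"gripper":0},
  {"slide":[0.0,-5.3,-3.0],"twist":0,"gripper":0},
  {"slide":[0.0,-5.3,-5.0],"twist":0,"gripper":0},
  {"slide":[0.0,-5.3,-7.0],"twist":0,"gripper":0},
])

```text
time_s: 6.95
ee_pos: [593.0, 5.8, 91.1]
orientation: [0.517, 0.482, 0.517, -0.483]
contact_force: [-0.4, -0.2, 0.1]
grip_width: 0.5
```

>>> play_rows([
  {"slide":[0,0,0],"twist":0,"gripper":0},
])

```text
time_s: 7.05
ee_pos: [591.8, 6.0, 89.4]
orientation: [0.515, 0.481, 0.518, -0.484]
contact_force: [-0.3, 0.7, 0.4]
grip_width: 0.501
```

```bash
python3 -c "
from st import *
st()"
```

```text
7.05 [591.8   6.   89.4] yaw 3.94 F [-0.34  0.7   0.42] gw 0.501 j [-0.12  0.27  1.58  0.    1.29 -0.19]
```

>>> play_rows([
  {"slide":[0.4,0,0],"twist":0,"gripper":0},
  {"slide":[0.8,0,0],"twist":0,"gripper":0},
  {"slide":[1.1,0,0],"twist":0,"gripper":0},
  {"slide":[1.1,0,0],"twist":0,"gripper":0},
])

```text
time_s: 7.45
ee_pos: [605.1, 5.6, 92.9]
orientation: [0.517, 0.483, 0.517, -0.482]
contact_force: [-0.3, 0.7, 1.3]
grip_width: 0.503
```

>>> play_rows([
  {"slide":[0.2,0,0],"twist":0,"gripper":0},
  {"slide":[0.2,0,0],"twist":0,"gripper":0},
  {"slide":[0.2,0,0],"twist":0,"gripper":0},
])

```text
time_s: 7.75
ee_pos: [606.2, 5.6, 92.4]
orientation: [0.517, 0.482, 0.517, -0.483]
contact_force: [-4.1, -0.4, 3.2]
grip_width: 0.5
```

>>> play_rows([
  {"slide":[0.2,0,0],"twist":0,"gripper":0},
  {"slide":[0.2,0,0],"twist":0,"gripper":0},
  {"slide":[0.2,0,0],"twist":0,"gripper":0},
])

```text
time_s: 8.05
ee_pos: [608.3, 5.6, 92.4]
orientation: [0.517, 0.482, 0.517, -0.483]
contact_force: [-5.7, 0.3, 4.0]
grip_width: 0.504
```

>>> play_rows([
  {"slide":[-0.7,0,0],"twist":0,"gripper":0},
  {"slide":[-1.4,0,0],"twist":0,"gripper":0},
  {"slide":[-2.1,0,0],"twist":0,"gripper":0},
  {"slide":[-2.5,0,0],"twist":0,"gripper":0},
  {"slide":[-2.5,0,0],"twist":0,"gripper":0},
])

```text
time_s: 8.55
ee_pos: [582.9, 5.6, 92.5]
orientation: [0.517, 0.483, 0.517, -0.482]
contact_force: [0.6, 0.9, 0.5]
grip_width: 0.501
```

>>> play_rows([
  {"slide":[-0.2,0,0],"twist":0,"gripper":0},
  {"slide":[-0.2,0,0],"twist":0,"gripper":0},
  {"slide":[-0.2,0,0],"twist":0,"gripper":0},
])

```text
time_s: 8.85
ee_pos: [581.5, 5.6, 92.3]
orientation: [0.517, 0.482, 0.517, -0.483]
contact_force: [-0.2, 0.3, -0.3]
grip_width: 0.494
```

>>> play_rows([
  {"slide":[-0.2,0,0],"twist":0,"gripper":0},
  {"slide":[-0.2,0,0],"twist":0,"gripper":0},
  {"slide":[-0.2,0,0],"twist":0,"gripper":0},
])

```text
time_s: 9.15
ee_pos: [579.6, 5.6, 92.3]
orientation: [0.517, 0.483, 0.517, -0.482]
contact_force: [3.1, 0.1, -0.0]
grip_width: 0.496
```

>>> play_rows([
  {"slide":[-0.1,0,0],"twist":0,"gripper":0},
  {"slide":[-0.1,0,0],"twist":0,"gripper":0},
  {"slide":[0.7,0,1.0],"twist":0,"gripper":0},
  {"slide":[0.7,0,5.0],"twist":0,"gripper":0},
  {"slide":[0.7,-4.0,7.0],"twist":0,"gripper":0},
])

```text
time_s: 9.65
ee_pos: [586.7, -31.9, 164.7]
orientation: [0.518, 0.482, 0.518, -0.481]
contact_force: [2.2, -0.0, 0.3]
grip_width: 0.502
```

>>> play_rows([
  {"slide":[0,-5.0,0],"twist":0,"gripper":0},
  {"slide":[0,-10,0],"twist":0,"gripper":0},
  {"slide":[0,-14.0,0],"twist":0.3,"gripper":0},
  {"slide":[0,-16.3,0],"twist":0.3,"gripper":0},
  {"slide":[0,-16.3,0],"twist":0.3,"gripper":0},
])

```text
time_s: 10.15
ee_pos: [585.7, -200.2, 161.7]
orientation: [0.517, 0.482, 0.518, -0.482]
contact_force: [0.3, 1.1, -0.5]
grip_width: 0.501
```

```bash
python3 -c "
from st import *
p=crop('scene','s5.png',140,320,100,260);st()"
```

```text
10.2 [ 585.8 -198.5  161.8] yaw 4.12 F [ 0.2  -0.05 -0.37] gw 0.499 j [-0.45  0.27  1.43 -0.    1.44 -0.52]
```

View pics/s5.png

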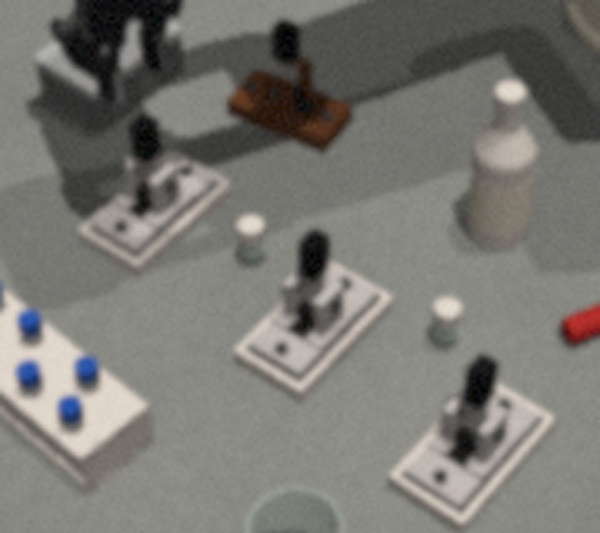

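>>> play_rows([
  {"slide":[0,0,-2.0],"twist":0,"gripper":0},
  {"slide":[0,0,-4],"twist":0,"gripper":0},
  {"slide":[0,0,-6.0],"twist":0,"gripper":0},
  {"slide":[0,0,-7.0],"twist":0,"gripper":0},
  {"slide":[0,0,-7.0],"twist":0,"gripper":0},
])

```text
time_s: 10.7
ee_pos: [585.9, -196.3, 91.1]
orientation: [0.517, 0.481, 0.519, -0.481]
contact_force: [0.7, -0.7, 1.2]
grip_width: 0.501
```

>>> play_rows([
  {"slide":[0.4,0,0],"twist":0,"gripper":0},
  {"slide":[0.8,0,0],"twist":0,"gripper":0},
  {"slide":[1.1,0,0],"twist":0,"gripper":0},
  {"slide":[1.1,0,0],"twist":0,"gripper":0},
])

```text
time_s: 11.1
ee_pos: [598.0, -197.4, 92.7]
orientation: [0.518, 0.481, 0.518, -0.481]
contact_force: [-0.1, 0.1, -0.0]
grip_width: 0.503
```

>>> play_rows([
  {"slide":[0.2,0,0],"twist":0,"gripper":0},
  {"slide":[0.2,0,0],"twist":0,"gripper":0},
  {"slide":[0.2,0,0],"twist":0,"gripper":0},
])

```text
time_s: 11.4
ee_pos: [599.4, -197.4, 92.3]
orientation: [0.518, 0.481, 0.518, -0.481]
contact_force: [0.7, -0.5, 0.5]
grip_width: 0.497
```

>>> play_rows([
  {"slide":[0.2,0,0],"twist":0,"gripper":0},
  {"slide":[0.2,0,0],"twist":0,"gripper":0},
  {"slide":[0.2,0,0],"twist":0,"gripper":0},
])

```text
time_s: 11.7
ee_pos: [601.4, -197.4, 92.2]
orientation: [0.518, 0.481, 0.518, -0.481]
contact_force: [-0.5, -0.2, 0.5]
grip_width: 0.503
```

>>> play_rows([
  {"slide":[0.2,0,0],"twist":0,"gripper":0},
  {"slide":[0.3,0,0],"twist":0,"gripper":0},
  {"slide":[0.3,0,0],"twist":0,"gripper":0},
])

```text
time_s: 12.0
ee_pos: [604.5, -197.4, 92.3]
orientation: [0.518, 0.481, 0.518, -0.481]
contact_force: [0.3, -0.1, 0.2]
grip_width: 0.502
```

```bash
python3 -c "
from st import *
p=crop('scene','s6.png',150,230,100,180);st()"
```

```text
12.05 [ 604.5 -197.4   92.2] yaw 4.24 F [-0.55  0.51  0.67] gw 0.496 j [-0.44  0.35  1.47 -0.    1.32 -0.51]
```

View pics/s6.png

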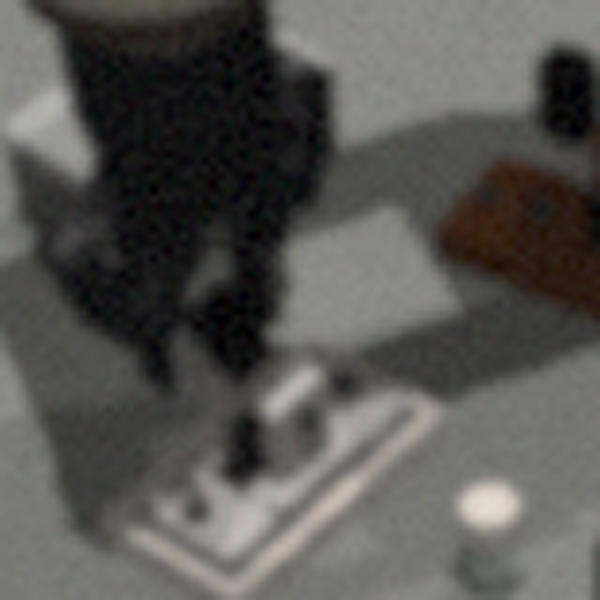

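>>> play_rows([
  {"slide":[-0.8,0,0],"twist":0,"gripper":0},
  {"slide":[-1.6,0,0],"twist":0,"gripper":0},
  {"slide":[-2.2,0,0],"twist":0,"gripper":0},
  {"slide":[-2.8,0,0],"twist":0,"gripper":0},
  {"slide":[-3.2,0,0],"twist":0,"gripper":0},
])

```text
time_s: 12.55
ee_pos: [571.8, -197.5, 92.5]
orientation: [0.518, 0.481, 0.518, -0.481]
contact_force: [0.7, -0.1, -0.2]
grip_width: 0.498
```

>>> play_rows([
  {"slide":[-0.3,0,0],"twist":0,"gripper":0},
  {"slide":[-0.5,0,0],"twist":0,"gripper":0},
  {"slide":[-0.5,0,0],"twist":0,"gripper":0},
])

```text
time_s: 12.85
ee_pos: [567.3, -197.4, 92.3]
orientation: [0.518, 0.481, 0.518, -0.481]
contact_force: [0.7, 1.0, 0.0]
grip_width: 0.504
```

>>> play_rows([
  {"slide":[0.4,0,1.0],"twist":0,"gripper":0},
  {"slide":[0.4,0,4.0],"twist":0,"gripper":0},
  {"slide":[0.4,0,8.0],"twist":0,"gripper":-0.2},
  {"slide":[0.4,0,11.0],"twist":0,"gripper":-0.2},
  {"slide":[0.4,0,11.0],"twist":8,"gripper":-0.2},
])

```text
time_s: 13.35
ee_pos: [573.1, -198.0, 207.9]
orientation: [0.553, 0.444, 0.548, -0.443]
contact_force: [-0.4, 0.1, 0.2]
grip_width: 0.601
```

```bash
python3 -c "
from st import *
p=crop('scene','s7.png',150,230,100,180);st()"
```

```text
13.4 [ 572.6 -197.7  205.5] yaw 13.06 F [-0.32 -0.2  -1.41] gw 0.606 j [-0.46  0.22  1.41 -0.    1.51 -0.69]
```

View pics/s7.png

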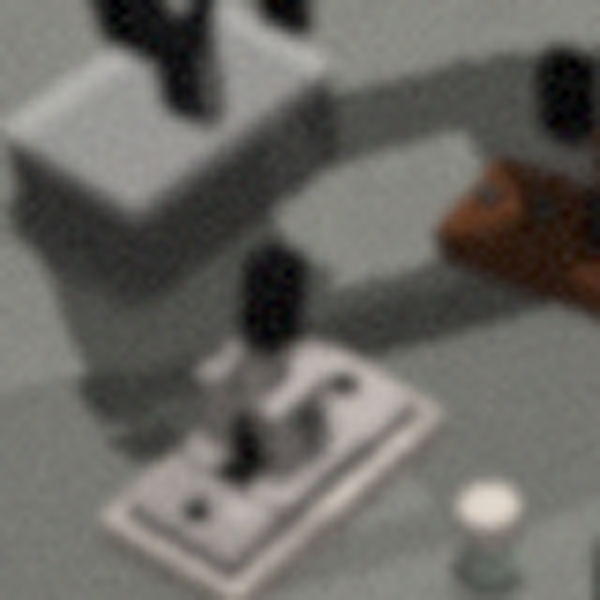

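>>> play_rows([
  {"slide":[0.2,-0.1,0],"twist":81,"gripper":-0.2},
  {"slide":[0.2,-0.1,0],"twist":81,"gripper":-0.2},
  {"slide":[0.2,-0.1,0],"twist":81,"gripper":-0.2},
  {"slide":[0.2,-0.1,0],"twist":81,"gripper":-0.2},
  {"slide":[0.2,-0.1,0],"twist":81,"gripper":-0.2},
])

```text
time_s: 13.9
ee_pos: [573.6, -198.3, 202.2]
orientation: [0.675, 0.21, 0.675, -0.21]
contact_force: [-0.3, 0.1, 0.9]
grip_width: 0.6
```

```bash
python3 -c "
from st import *
st()
p=r.camera('scene')
print(proj(p,[574,-199,98.3]),proj(p,[574,-199,118]),proj(p,[574,-199,80]))
g=cv2.cvtColor(p['frame'],cv2.COLOR_RGB2GRAY)
y0,x0=130,176
S=10;cr=cv2.resize(g[y0:y0+24,x0:x0+20],None,fx=S,fy=S,interpolation=cv2.INTER_CUBIC)
m=(cr<50).astype(np.uint8)
n,l,stt,ce=cv2.connectedComponentsWithStats(m)
for i in range(1,n):
  if stt[i,4]>500: print(stt[i][:4]/S+[x0-.5,y0-.5,0,0],(ce[i]+.5)/S-.5+[x0,y0])
st()"
```

```text
13.9 [ 573.6 -198.3  202.2] yaw 55.43 F [-0.29  0.08  0.95] gw 0.6 j [-0.46  0.23  1.4  -0.    1.51 -1.43]
[np.float64(185.4490495215931), np.float64(139.46660339774684)] [np.float64(184.71703270092405), np.float64(134.4671102859862)] [np.float64(186.11441656924404), np.float64(144.01089511017344)]
[175.5 129.5   5.5   4.7] [177.61999208 131.1614806 ]
[181.2 132.    8.9  14.9] [185.65887505 139.51906384]
13.95 [ 573.6 -198.3  202.2] yaw 56.05 F [ 0.21 -0.32 -0.35] gw 0.596 j [-0.46  0.23  1.4  -0.    1.51 -1.44]
```

>>> play_rows([
  {"slide":[0,0,0],"twist":39,"gripper":-0.2},
  {"slide":[0,0,0],"twist":39,"gripper":-0.2},
  {"slide":[0,0,-2],"twist":39,"gripper":-0.2},
  {"slide":[0,-0.1,-4],"twist":39,"gripper":-0.2},
  {"slide":[0,-0.1,-5],"twist":39,"gripper":-0.2},
])

```text
time_s: 14.45
ee_pos: [573.0, -199.1, 150.5]
orientation: [0.706, -0.026, 0.707, 0.027]
contact_force: [0.6, -0.1, 1.1]
grip_width: 0.599
```

>>> play_rows([
  {"slide":[0,0,-2],"twist":0,"gripper":-0.2},
  {"slide":[0,0,-4],"twist":0,"gripper":-0.2},
  {"slide":[0,0,-6],"twist":0,"gripper":-0.2},
  {"slide":[0,0,-7.1],"twist":0,"gripper":-0.2},
  {"slide":[0,0,-7.1],"twist":0,"gripper":-0.2},
])

```text
time_s: 14.95
ee_pos: [572.9, -199.1, 79.9]
orientation: [0.706, -0.025, 0.707, 0.025]
contact_force: [-0.6, 0.6, 0.0]
grip_width: 0.602
```

```bash
python3 -c "
from st import *
p=crop('scene','s8.png',150,230,100,180);st()"
```

```text
15.0 [ 573.4 -199.3   81.2] yaw 94.09 F [ 0.67 -0.58  0.16] gw 0.598 j [-0.46  0.31  1.56 -0.    1.28 -2.1 ]
```

View pics/s8.png

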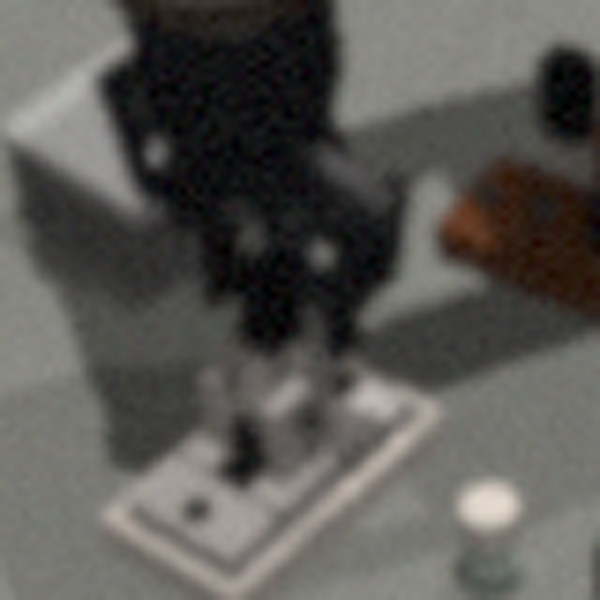

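Straddling the grip; close.

>>> play_rows([
  {"slide":[0,0,0],"twist":0,"gripper":1},
  {"slide":[0,0,0],"twist":0,"gripper":1},
  {"slide":[0,0,0],"twist":0,"gripper":1},
  {"slide":[0,0,0],"twist":0,"gripper":1},
  {"slide":[0,0,0],"twist":0,"gripper":1},
])

```text
time_s: 15.5
ee_pos: [573.8, -199.7, 82.4]
orientation: [0.707, -0.026, 0.706, 0.026]
contact_force: [-0.6, -1.2, 7.9]
grip_width: 0.203
```

>>> play_rows([
  {"slide":[0,0,0.5],"twist":0,"gripper":1},
  {"slide":[0,0,1.0],"twist":0,"gripper":1},
  {"slide":[0,0,2.0],"twist":0,"gripper":1},
  {"slide":[0,0,3.0],"twist":0,"gripper":1},
  {"slide":[0,0,4],"twist":0,"gripper":1},
])

```text
time_s: 16.0
ee_pos: [573.5, -199.4, 122.4]
orientation: [0.707, -0.026, 0.707, 0.026]
contact_force: [-0.5, 0.2, -7.8]
grip_width: 0.2
```

```bash
python3 -c "
from st import *
p=crop('scene','s9.png',140,230,90,180);st()"
```

```text
16.05 [ 574.1 -199.7  124.2] yaw 94.21 F [ 1.66  0.28 -4.95] gw 0.198 j [-0.46  0.27  1.51 -0.    1.36 -2.11]
```

View pics/s9.png

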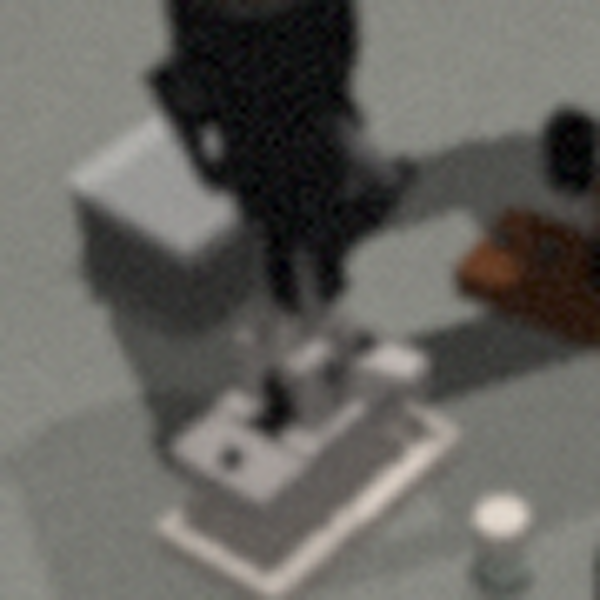

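>>> play_rows([
  {"slide":[0,0,2],"twist":0,"gripper":1},
  {"slide":[0,0,5],"twist":0,"gripper":1},
  {"slide":[0,0,8],"twist":0,"gripper":1},
  {"slide":[0,0,11.0],"twist":0,"gripper":1},
  {"slide":[0,0,12.5],"twist":0,"gripper":1},
])

```text
time_s: 16.55
ee_pos: [573.9, -199.6, 249.4]
orientation: [0.708, -0.027, 0.706, 0.025]
contact_force: [0.7, -0.1, -8.5]
grip_width: 0.203
```

>>> play_rows([
  {"slide":[-0.3,1.5,0],"twist":0,"gripper":1},
  {"slide":[-0.8,4,0],"twist":0,"gripper":1},
  {"slide":[-1.5,7.5,0],"twist":0,"gripper":1},
  {"slide":[-2.2,11.0,0],"twist":0,"gripper":1},
  {"slide":[-2.9,14.5,0],"twist":0,"gripper":1},
])

```text
time_s: 17.05
ee_pos: [543.3, -52.5, 244.8]
orientation: [0.706, -0.026, 0.707, 0.026]
contact_force: [1.1, 0.8, -7.6]
grip_width: 0.2
```

>>> play_rows([
  {"slide":[-0.7,3.5,0],"twist":0,"gripper":1},
  {"slide":[-1.4,7,0],"twist":0,"gripper":1},
  {"slide":[-2.1,10.5,0],"twist":0,"gripper":1},
  {"slide":[-2.8,14.0,0],"twist":1,"gripper":1},
  {"slide":[-3.5,17.5,0],"twist":2,"gripper":1},
])

```text
time_s: 17.55
ee_pos: [508.1, 122.4, 244.9]
orientation: [0.705, -0.039, 0.707, 0.039]
contact_force: [0.5, 0.5, -7.7]
grip_width: 0.205
```

>>> play_rows([
  {"slide":[-0.7,3.5,0],"twist":0,"gripper":1},
  {"slide":[-1.4,7,0],"twist":0.5,"gripper":1},
  {"slide":[-2.1,10.5,0],"twist":1.1,"gripper":1},
  {"slide":[-2.8,14.0,0],"twist":1.1,"gripper":1},
  {"slide":[-3.4,17.0,0],"twist":1.1,"gripper":1},
])

```text
time_s: 18.05
ee_pos: [473.9, 292.5, 244.9]
orientation: [0.705, -0.045, 0.706, 0.045]
contact_force: [0.0, 0.6, -8.7]
grip_width: 0.201
```

```bash
python3 -c "
from st import *
p=crop('scene','s10.png',280,440,130,290);st()"
```

```text
18.1 [472.9 296.  244.7] yaw 97.46 F [-3.67 -3.42 -9.41] gw 0.203 j [ 0.42  0.11  1.45  0.    1.58 -1.28]
```

View pics/s10.png

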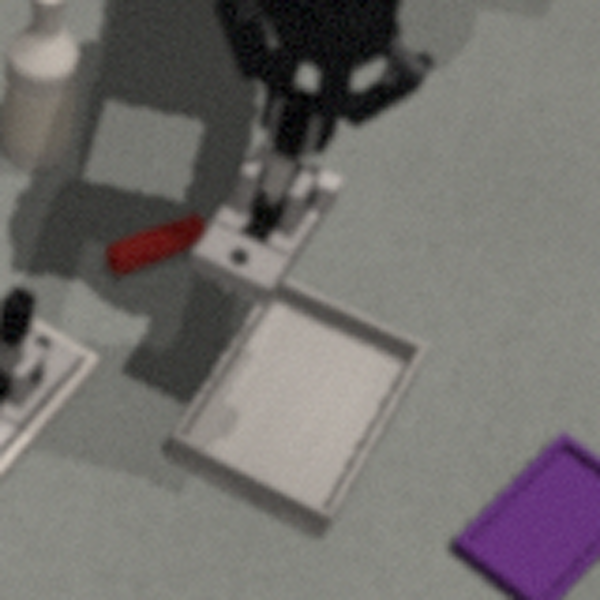

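>>> play_rows([
  {"slide":[-0.4,2.5,0],"twist":0,"gripper":1},
  {"slide":[-0.8,4.5,0],"twist":0,"gripper":1},
  {"slide":[-0.9,5.1,-1],"twist":0,"gripper":1},
  {"slide":[-0.9,5.1,-3.5],"twist":0,"gripper":1},
  {"slide":[-0.9,5.1,-6.5],"twist":0,"gripper":1},
])

```text
time_s: 18.6
ee_pos: [465.9, 341.7, 179.8]
orientation: [0.706, -0.045, 0.706, 0.045]
contact_force: [0.7, -0.3, -8.5]
grip_width: 0.205
```

>>> play_rows([
  {"slide":[0,0,-3],"twist":0,"gripper":1},
  {"slide":[0,0,-5.5],"twist":0,"gripper":1},
  {"slide":[0,0,-7],"twist":0,"gripper":1},
  {"slide":[0,0,-8.2],"twist":0,"gripper":1},
  {"slide":[0,0,-8.2],"twist":0,"gripper":1},
])

```text
time_s: 19.1
ee_pos: [465.8, 341.2, 97.8]
orientation: [0.705, -0.045, 0.706, 0.045]
contact_force: [0.4, 0.4, -7.6]
grip_width: 0.197
```

```bash
python3 -c "
from st import *
p=crop('scene','s11.png',300,420,170,290);st()"
```

```text
19.15 [466.3 341.5  99.2] yaw 97.31 F [ 0.52  0.44 -7.96] gw 0.199 j [ 0.5   0.24  1.61 -0.    1.3  -1.2 ]
```

View pics/s11.png

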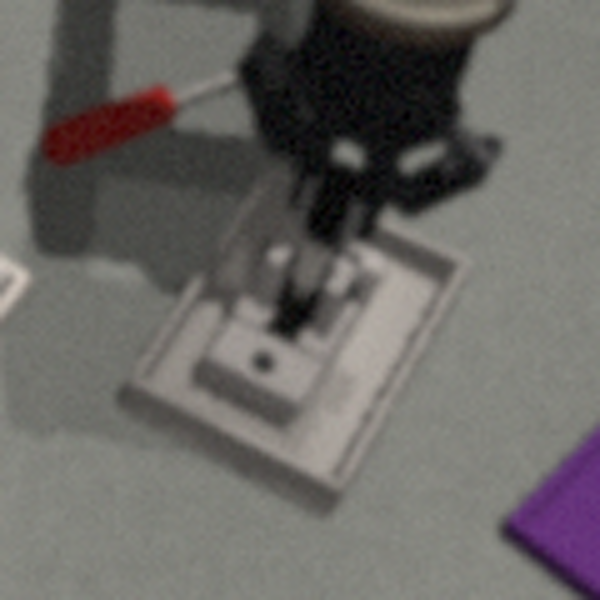

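>>> play_rows([
  {"slide":[-0.1,0.3,-0.4],"twist":0,"gripper":1},
  {"slide":[-0.1,0.3,-0.8],"twist":0,"gripper":1},
  {"slide":[-0.1,0.3,-1.2],"twist":0,"gripper":1},
  {"slide":[-0.1,0.3,-1.4],"twist":0,"gripper":1},
  {"slide":[-0.1,0.3,-1.4],"twist":0,"gripper":1},
])

```text
time_s: 19.65
ee_pos: [465.3, 344.5, 85.0]
orientation: [0.706, -0.045, 0.706, 0.045]
contact_force: [-0.3, 0.1, -7.7]
grip_width: 0.199
```

>>> play_rows([
  {"slide":[0,0,-0.1],"twist":0,"gripper":1},
  {"slide":[0,0,-0.2],"twist":0,"gripper":1},
  {"slide":[0,0,-0.2],"twist":0,"gripper":1},
])

```text
time_s: 19.95
ee_pos: [465.4, 344.6, 83.2]
orientation: [0.706, -0.045, 0.706, 0.045]
contact_force: [0.1, -0.2, -7.0]
grip_width: 0.206
```

>>> play_rows([
  {"slide":[0,0,-0.1],"twist":0,"gripper":1},
  {"slide":[0,0,-0.1],"twist":0,"gripper":1},
  {"slide":[0,0,-0.1],"twist":0,"gripper":1},
])

```text
time_s: 20.25
ee_pos: [465.4, 344.6, 82.3]
orientation: [0.706, -0.045, 0.706, 0.045]
contact_force: [0.2, -0.9, -7.5]
grip_width: 0.201
```

>>> play_rows([
  {"slide":[0,0,-0.1],"twist":0,"gripper":1},
  {"slide":[0,0,-0.1],"twist":0,"gripper":1},
  {"slide":[0,0,-0.1],"twist":0,"gripper":1},
])

```text
time_s: 20.55
ee_pos: [465.5, 344.7, 81.6]
orientation: [0.706, -0.045, 0.706, 0.045]
contact_force: [-0.9, 1.3, -1.6]
grip_width: 0.202
```

>>> play_rows([
  {"slide":[0,0,-0.05],"twist":0,"gripper":1},
  {"slide":[0,0,-0.05],"twist":0,"gripper":1},
  {"slide":[0,0,-0.05],"twist":0,"gripper":1},
])

```text
time_s: 20.85
ee_pos: [465.5, 344.8, 81.5]
orientation: [0.706, -0.045, 0.705, 0.045]
contact_force: [-3.5, 0.3, 4.8]
grip_width: 0.206
```

>>> play_rows([
  {"slide":[0,0,0],"twist":0,"gripper":0.3},
  {"slide":[0,0,0],"twist":0,"gripper":0.1},
  {"slide":[0,0,0],"twist":0,"gripper":-0.2},
  {"slide":[0,0,0],"twist":0,"gripper":-0.2},
  {"slide":[0,0,0.5],"twist":0,"gripper":-0.2},
])

```text
time_s: 21.35
ee_pos: [465.1, 344.4, 85.4]
orientation: [0.705, -0.045, 0.706, 0.045]
contact_force: [0.5, 0.5, 0.3]
grip_width: 0.6
```

>>> play_rows([
  {"slide":[0,0,2],"twist":0,"gripper":-0.2},
  {"slide":[0,0,6],"twist":0,"gripper":-0.2},
  {"slide":[0,0,10],"twist":0,"gripper":-0.2},
  {"slide":[-4,2,14],"twist":0,"gripper":-0.2},
  {"slide":[-8,5,17],"twist":0,"gripper":-0.2},
])

```text
time_s: 21.85
ee_pos: [397.6, 385.4, 248.6]
orientation: [0.706, -0.044, 0.705, 0.045]
contact_force: [1.2, 0.7, -0.2]
grip_width: 0.602
```

>>> play_rows([
  {"slide":[-4,4,0],"twist":0,"gripper":-0.2},
  {"slide":[-8,8,0],"twist":0,"gripper":-0.2},
  {"slide":[-12,12,0],"twist":0,"gripper":-0.2},
  {"slide":[-12,15,0],"twist":0,"gripper":-0.2},
  {"slide":[-12,15,0],"twist":0,"gripper":-0.2},
])

```text
time_s: 22.35
ee_pos: [275.2, 539.3, 245.7]
orientation: [0.705, -0.046, 0.706, 0.047]
contact_force: [0.9, 0.4, -0.1]
grip_width: 0.601
```

```bash
python3 -c "
from st import *
p=crop('scene','s12.png',150,430,90,290);q=crop('top','t12.png',140,360,140,260);st()
for n,c,rad,z in [('L',(221,180),22,16),('M',(275,184),22,16),('R',(332,188),22,16)]:
    print(n,rectfit(q,lambda c:cv2.cvtColor(c,cv2.COLOR_RGB2GRAY)>155,c,rad,z))
for t,z in [('base_right',5),('grip_right',97.3)]:
  for n,pp in (('sc',p),('top',q)):
    for d in r.landmark_of(t,pp)[:4]: print(n,t,np.round(d['pixel'],1),round(d['conf'],2),np.round(at(pp,d['pixel'],z)))
"
```

```text
22.45 [277.2 536.2 245.8] yaw 97.41 F [ 0.13 -0.1  -0.29] gw 0.593 j [ 0.97  0.21  1.34 -0.    1.59 -0.73]
L (array([604.9, 186.8]), array([ 73.5, 129.7]), 2.1)
M (array([593.4,   4.4]), array([ 73.7, 129.2]), 4.1)
R (array([ 586.4, -198. ]), array([ 73.7, 128.9]), 4.3)
sc base_right [225.5 133. ] 0.87 [ 406. -201.    5.]
sc base_right [358.6 238.7] 0.61 [476. 348.   5.]
sc base_right [333.3 192.2] 0.6 [385. 205.   5.]
top base_right [329.7 237.8] 0.84 [ 411. -191.    5.]
top base_right [172.4 216.8] 0.74 [473. 354.   5.]
top base_right [380.3 213.4] 0.39 [ 499. -369.    5.]
sc grip_right [364.7 216.6] 0.58 [472. 345.  97.]
sc grip_right [223.6 114.1] 0.48 [ 419. -192.   97.]
top grip_right [334.8 236.9] 0.47 [ 409. -193.   97.]
top grip_right [168.8 218.8] 0.44 [458. 351.  97.]
```

View pics/s12.png

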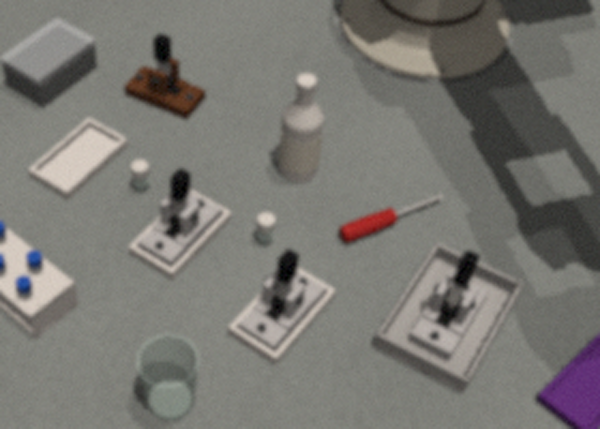

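View pics/t12.png

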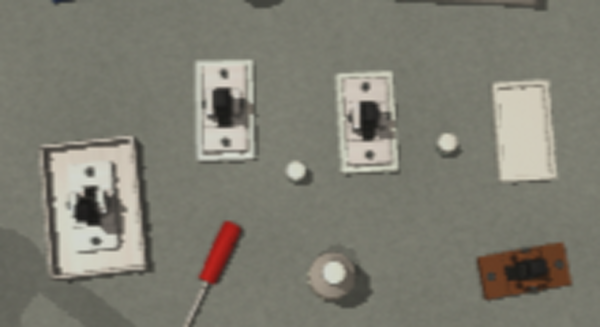

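```bash
python3 -c "
from st import *
p=crop('scene','s13.png',320,400,190,270)
for n,X in (('leaned',[464.7,344.5,97.3]),('upright',[476.8,346,99])): print(n,np.round(proj(p,X),1))
g=cv2.cvtColor(p['frame'],cv2.COLOR_RGB2GRAY);y0,x0=200,352;S=10
cr=cv2.resize(g[y0:y0+36,x0:x0+30],None,fx=S,fy=S,interpolation=cv2.INTER_CUBIC)
n,l,stt,ce=cv2.connectedComponentsWithStats((cr<50).astype(np.uint8))
for i in range(1,n):
  if stt[i,4]>500: print(stt[i][:4]/S+[x0-.5,y0-.5,0,0],(ce[i]+.5)/S-.5+[x0,y0])
st()"
```

```text
leaned [366.2 214.7]
upright [364.3 217.5]
[361.6 207.5  10.5  16. ] [366.89306839 215.22386527]
[355.2 230.    8.6   5.5] [358.93839957 233.56840315]
22.7 [278.5 535.  246.4] yaw 97.24 F [-0.23 -0.44  1.01] gw 0.598 j [ 0.96  0.2   1.34 -0.    1.59 -0.73]
```

View pics/s13.png

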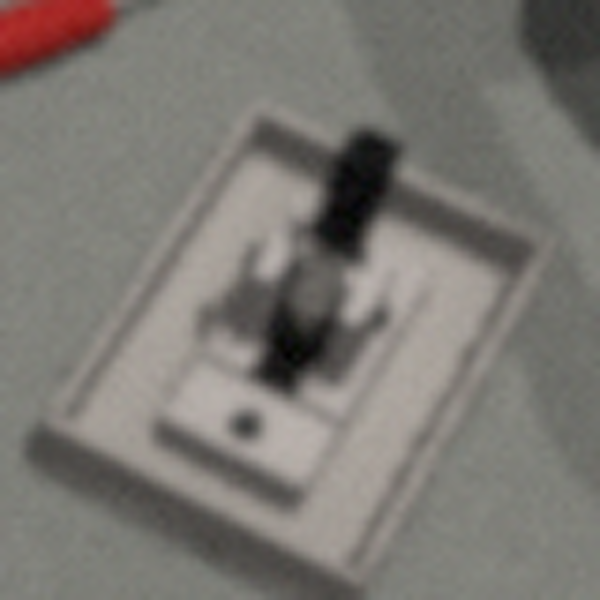

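The picture shows the unit flat in the tray, with its lever at about (367,215) leaning clearly towards the robot. The arm is clear, so I'm handing in.

```bash
python3 -c "
from workcell import r
print(r.sign_off())"
```

```text
the job is handed in; nothing more can be done
None
```

The right unit was the worn one. It now stands in the middle of the reject tray with its lever leaning towards the robot, and I handed the job in at about 23 s of the 67 s limit. The hand-in reported no verdict.

- **Play test:** I rocked the levers left, middle, right, each one away from the robot and then back. The left and middle levers met a stop at about 3–6 N with only a few mm of play, so both are sound. The right lever went past 10 mm with no resistance and flopped over.
- **Moving the worn unit:** I pinched the right unit by its grip, lifted it clear and lowered it until it touched the tray floor, with forces under about 5 N. Then I released it and backed the arm away.
- **Last checks:** The unit lies flat within about 5 mm of the tray centre. Its grip is at pixel (366.9, 215.2), against (366.2, 214.7) predicted for a lever at its stop. The left and middle units sit in their holders, and the bystanders in view have not visibly moved.
- **Disagreements:** The network often ranked the brown look-alike first for `base_right`. I ignored that and used the white unit. Its top-view estimate of the base was about 8 mm to the left, still well within the 40 mm tolerance.

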